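# Cover the tub that is still open

## Robot

A 6-joint arm with a two-finger parallel gripper is mounted at the origin on the work surface. World frame = base frame: x ahead of the robot, y to its left, z up, the work surface at z = 0. Lengths are in m, angles in rad, forces in N, time in s.
With the tool pointing down it reaches from about 0.25 to 0.775 m from the base axis. Payload 4 kg.
Tool frame: the origin (TCP) lies on the centre line of the jaws, within the pads' length; the fingertips stand 17 mm ahead of it and the grasp point (between the pads) lies 2 mm behind it; z points along the fingers, y is the line along which they close (so a half turn about z gives the same grasp; the last joint's range is limited). The gripper opens to 94 mm and grips with 3 to 60 N. Pads are 16 mm wide; open, the fingers measure 119 mm over their backs; the gripper's body (75 mm by 177 mm) begins 78 mm behind the grasp point.
Start: joints at [1.011, 0.087, 1.371, -0, 1.684, -0.103], TCP at [0.243, 0.494, 0.223] pointing down, gripper open.
Joint ranges: [-3.1, 3.1], [-0.76, 2.03], [0.27, 2.55], [-1.08, 4.22], [0.17, 2.65], [-2.57, 2.57]. Speed limits (rad/s): [2.79, 2.79, 3.14, 3.14, 3.14, 3.14].

## Interface

Orientations are given as [roll, pitch, yaw] about the fixed x, y, z axes, in that order (R = Rz(yaw) Ry(pitch) Rx(roll)).
In Python, from bench import robot gives the robot as it stands.
- The arm moves only by the tool servo_tool, never from a script. Its argument "plan" is a list of rows, each a list of 7 numbers: the shift along the tool's x, y, z normalised to -1 to 1, where 1 is 0.1 m, then the turn, a rotation vector about the tool's x, y, z normalised to -1 to 1, where 1 is pi/2 rad, then the finger opening in mm, from 0 to 94. In form: [[x, y, z, ax, ay, az, gripper], ...]. A call has 1 to 12 rows; each row is the pose to reach, as a shift and turn from the pose commanded when the call began, along the tool's axes at that moment; what a row does not reach only later rows make up. A row lasts 1/12 s, in which the tool goes at most 41.7 mm and 7.16 degrees, less where a joint would pass 70% of its speed; a pose out of reach is approached as far as the arm can. A call with a number of a shift or a turn outside -1 to 1 is refused whole. A call with a gripper value outside its range is refused whole. The fingers move at their own pace and stop on an object; the grip force is fixed at half the most. Time passes only in rows, so rows that repeat a pose let the fingers close. It gives the time, the measured TCP pose, the force, the opening and the grip force at its end, in the units of the state.
- robot.get_obs(): the state, without advancing time (a new reading comes with each control period).
- robot.snapshot(name): name is "side" or "top"; returns the picture (420x560x3 uint8, red, green, blue); there is no depth.
- robot.camera_params(name): a dict with "camera_matrix" (3x3 intrinsics, pixels), "rvec" (rotation vector, rad) and "tvec" (3), from world to camera coordinates, as OpenCV has them. Camera axes: x right, y down, z forward; pixel columns grow to the right and rows downward; lengths in m; the calibration is good to about 2 mm. A picture is of the moment at which its call begins. camera_params takes no time and is no camera call.
- robot.close_job(): hands the job in; it is judged then, once.
Trained networks look in the newest picture that a camera, given by its name, has taken for a name from the list of things; names that differ only in an ending like _2 or _b are one class to them, and where a whole thing is asked for, a point or a joint stands for the part that bears it (a point fixed in the world has none). Each returns a list of dicts, best first, with "conf" (0 to 1); they miss things now and then, are a little off and sometimes report something else, mostly with a low value. They report only what shows in the picture. A call takes as long as a camera call.
- robot.find_in(thing, camera): "extent" ([centre column, centre row, width, height] in pixels, round what is visible of it).
The state is a dict: "time": time; "joint_positions": joint angles; "qvel": joint speeds; "joint_torque": joint torques, N m; "tool_pos": TCP position; "ee_rot": TCP orientation; "wrist_force": force on the tool from outside, world axes, zero at the start; "wrist_torque": the same for the moment, N m; "width": finger opening in m; "finger_force": force on a finger pad.
Only numpy, scipy, OpenCV 4.12 (cv2) and the standard library are available. Lean on these libraries where they do the work, as an engineer would, in place of code of your own. Each camera call takes 0.05 s, during which the arm holds its last target. There are 200 camera calls.

## Task

Two small wooden tubs stand on the cooper's bench and only one of them has its lid on. Pick up the spare lid lying on the bench by its handle bar and set it down, not dropped, flat and centred on the rim of the tub that is still open, so that its mouth is wholly covered. Leave both tubs standing where they are, and the other lid in its place.

Things in the scene. Friction and masses are not known exactly. Their poses are not given: they have to be found in the camera images.
- spare_handle (a point): The spare lid, lying on the bench: flat round wooden lid, 160 mm across, 14 mm thick, about 0.16 kg, with one upright bar across its top as handle, 110 x 22 mm, 32 mm high. Point: centre of the bar, on the lid's axis, 30 mm above the lid's underside, 16 mm below the bar's top; x along the bar, z up. Its final yaw is free. The smaller disc without a handle is not a lid.
- fitted_handle (a point): The other lid, lying on the rim of one of the two tubs; stays there: flat round wooden lid, 160 mm across, 14 mm thick, about 0.16 kg, with one upright bar across its top as handle, 110 x 22 mm, 32 mm high. Point: centre of the bar, on the lid's axis, 30 mm above the lid's underside, 16 mm below the bar's top; x along the bar, z up.
- tub_a_rim (a point): Tub A: one of two alike wooden stave tubs with wire hoops, standing loose and upright: 110 mm high, 148 mm across the rim, 130 mm opening, about 0.6 kg. Point: centre of its mouth at rim height, z up. Either tub may be the covered one.
- tub_b_rim (a point): Tub B: one of two alike wooden stave tubs with wire hoops, standing loose and upright: 110 mm high, 148 mm across the rim, 130 mm opening, about 0.6 kg. Point: centre of its mouth at rim height, z up. Either tub may be the covered one.

How it is judged:
By the outcome, as a careful person would: the job done as asked, in the order asked, and still so for the second after the job is handed in, with the robot touching nothing.
It also fails if it takes over 35 s, if anything falls off the work surface, if the arm or the gripper's body presses on something with over 40 N, if the wrist force passes 120 N, or if a joint passes its speed limit or range.

## Working session

There is one attempt and no reset: what is moved stays moved. The work goes in short steps, Python scripts to look and compute and a tool call to move; the robot and the scene stay as the last step left them, time stands still between calls to the robot, and variables do not carry over. Pictures are saved under pics/ and viewed, at most 10 in all, crops included, and the job is handed in when it is done.

Besides the shell and the picture viewer there is one more tool, called after "Emit:" in YAML: its name, and indented under it one key for each argument. servo_tool: Moves the arm, as the interface text tells. Scaled input: -1 to 1 covers 0.1 m each way for a shift and pi/2 rad each way for a turn. Its arguments: {"type":"object","properties":{"plan":{"type":"array","items":{"type":"array","items":{"type":"number"}}}},"required":["plan"]}

```bash
mkdir -p pics
python3 - <<'E'
from bench import robot
import cv2
for n in("top","side"):
    im=robot.snapshot(n); cv2.imwrite(f"pics/{n}1.png",im[:,:,::-1])
    p=robot.camera_params(n); print(n,p)
    for t in("spare_handle","tub_a_rim"):
        print(t,robot.find_in(t,n))
o=robot.get_obs();print(o["time"],o["tool_pos"],o["ee_rot"],o["width"])
E
```

```text
top {'camera_matrix': array([[483.20509703,   0.        , 274.24872791],
       [  0.        , 483.20509703, 210.47734092],
       [  0.        ,   0.        ,   1.        ]]), 'rvec': array([ 1.96700717, -2.25158391,  0.23602981]), 'tvec': array([0.0636246 , 0.53773336, 0.95854359])}
spare_handle [{'extent': [407.0, 236.7, 76.3, 72.9], 'conf': 0.63}]
tub_a_rim [{'extent': [144.7, 263.9, 35.7, 58.5], 'conf': 0.65}]
side {'camera_matrix': array([[455.68485354,   0.        , 278.82076672],
       [  0.        , 455.68485354, 221.09559461],
       [  0.        ,   0.        ,   1.        ]]), 'rvec': array([ 1.98233609, -0.71940078,  0.43879769]), 'tvec': array([-0.38830857,  0.28634948,  0.76517949])}
spare_handle [{'extent': [360.6, 361.5, 89.9, 71.0], 'conf': 0.78}]
tub_a_rim [{'extent': [198.3, 217.8, 57.3, 45.3], 'conf': 0.65}]
0.3 [0.24252159 0.49346806 0.22209274] [-3.14088321e+00 -4.93085381e-05  2.68476845e+00] 0.09376409442527017
```

View pics/top1.png

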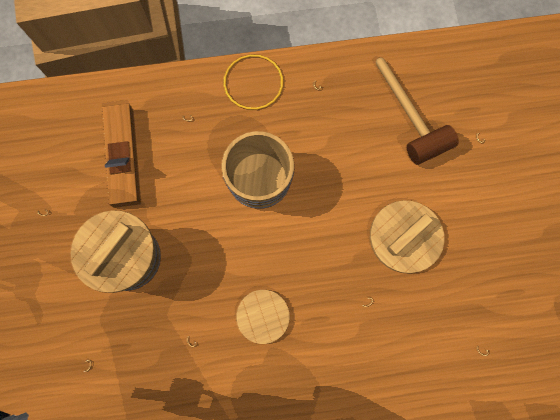

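View pics/side1.png

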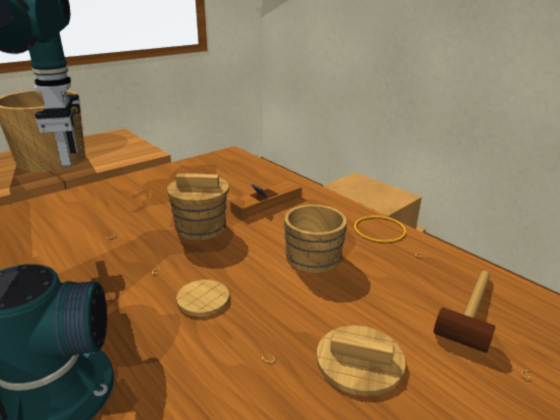

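Top view: the spare lid is at about (407,236), with its bar running from (392,252) to (434,220). The open tub's mouth is at about (258,167), and the covered tub is at (113,251). I'll measure these more closely with fitted overlays.

```bash
cat > h.py <<'E'
import numpy as np, cv2
from bench import robot
P={n:robot.camera_params(n) for n in("top","side")}
def proj(n,X):
    p=P[n]; return cv2.projectPoints(np.asarray(X,float).reshape(-1,1,3),p["rvec"],p["tvec"],p["camera_matrix"],None)[0][:,0]
def back(n,uv,z):
    p=P[n];R=cv2.Rodrigues(p["rvec"])[0];K=p["camera_matrix"]
    d=R.T@np.linalg.inv(K)@np.array([*uv,1.]);c=-R.T@p["tvec"]
    return c+d*(z-c[2])/d[2]
def circ(c,r,z,n=90):
    a=np.linspace(0,2*np.pi,n,endpoint=False);return np.c_[c[0]+r*np.cos(a),c[1]+r*np.sin(a),0*a+z]
def bar(c,yaw,z,L=.11,W=.022):
    u=np.array([np.cos(yaw),np.sin(yaw)]);v=np.array([-u[1],u[0]])
    return np.array([[*(np.array(c[:2])+s*u*L/2+t*v*W/2),z] for s,t in((1,1),(1,-1),(-1,-1),(-1,1))])
def overlay(n,im,polys,box,k,name):
    x,y,w,h=box; g=cv2.resize(im[y:y+h,x:x+w,::-1],None,fx=k,fy=k,interpolation=cv2.INTER_CUBIC)
    for q in polys:
        p=(proj(n,q)-[x,y]+.5)*k; cv2.polylines(g,[np.round(p).astype(int)],True,(255,0,255),1)
    return g
E
python3 - <<'E'
from h import *
ims={n:robot.snapshot(n) for n in P}
# refine a circle by maximising gradient along projected outline, both cameras
G={n:cv2.GaussianBlur(np.hypot(*[sum(cv2.Sobel(cv2.GaussianBlur(im,(0,0),1).astype(np.float32),cv2.CV_32F,*d)[:,:,i] for i in range(3)) for d in((1,0),(0,1))]),(0,0),1) for n,im in ims.items()}
def score(n,X):
    p=proj(n,X).astype(np.float32); return cv2.remap(G[n],p[:,:1],p[:,1:],1).clip(0,300).mean()
from scipy.optimize import differential_evolution as de
def fit(c0,rings,cams):
    return de(lambda c:-sum(score(n,circ(c,r,z)) for n in cams for r,z in rings),[(c0[0]-.025,c0[0]+.025),(c0[1]-.025,c0[1]+.025)],seed=0).x
L0=back("top",(407,236),.014);T0=back("top",(258,167),.11);F0=back("top",(113,251),.124)
res={}
for nm,c0,r in(("lid",L0,[(.08,.014)]),("tub",T0,[(.074,.11),(.065,.11)]),("fit",F0,[(.08,.124)])):
    for cams in(["top"],["side"],["top","side"]): res[nm]=fit(c0,r,cams);print(nm,cams,res[nm].round(4))
a,b=back("top",(392,252),.046),back("top",(434,220),.046);y0=np.arctan2(*(b-a)[1::-1])
def bs(v,cams=P):
    q=bar(v[:2],v[2],.046);X=np.vstack([np.linspace(q[i],q[(i+1)%4],40)for i in range(4)])
    return -sum(score(n,X) for n in cams)
c=(a+b)/2
B=de(bs,[(c[0]-.02,c[0]+.02),(c[1]-.02,c[1]+.02),(y0-.3,y0+.3)],seed=0).x
print("bar",B.round(4),y0)
po=[circ(res["lid"],.08,.014),bar(B,B[2],.046),circ(res["tub"],.074,.11),circ(res["tub"],.065,.11)]
o=[overlay("top",ims["top"],po,(210,120,130,100),3,0),overlay("top",ims["top"],po,(350,190,130,100),3,0),overlay("side",ims["side"],po,(260,190,130,100),3,0),overlay("side",ims["side"],po,(295,315,130,100),3,0)]
cv2.imwrite("pics/ov1.png",np.vstack([np.hstack(o[:2]),np.hstack(o[2:])]))
E
```

```text
lid ['top'] [ 0.4559 -0.2884]
lid ['side'] [ 0.457  -0.2893]
lid ['top', 'side'] [ 0.4563 -0.289 ]
tub ['top'] [0.6275 0.0128]
tub ['side'] [0.6273 0.011 ]
tub ['top', 'side'] [0.6277 0.0126]
fit ['top'] [0.4921 0.3144]
fit ['side'] [0.4933 0.312 ]
fit ['top', 'side'] [0.4927 0.3142]
bar [ 0.4539 -0.2841 -1.0207] -1.0702851937136157
```

View pics/ov1.png

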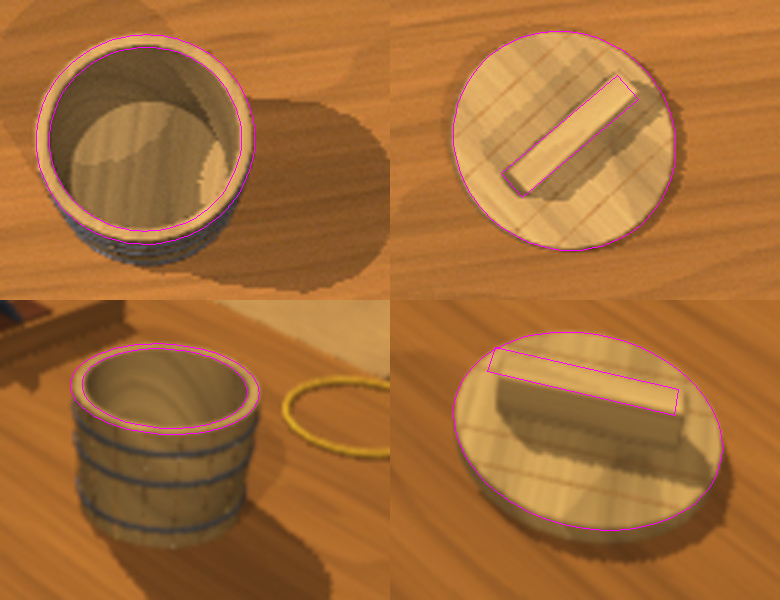

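The circle overlays match in both views: the lid is at (0.456, -0.289) and the open tub at (0.6275, 0.0125). The bar yaw is -1.02, with its centre taken on the lid axis. First I'll traverse toward the lid at the current height.

Emit:
servo_tool:
  plan:
    - [-0.3,-0.34,0,0,0,0,94]
    - [-0.55,-0.62,0,0,0,0,94]
    - [-0.8,-0.9,0,0,0,0,94]
    - [-0.8,-0.9,0,0,0,0,94]

```text
time: 0.73
tool_pos: [0.2759, 0.373, 0.2227]
ee_rot: [-3.14, 0.002, 2.68]
wrist_force: [-0.1, 0.3, -0.2]
width: 0.0941
finger_force: 0.0
```

Emit:
servo_tool:
  plan:
    - [-0.3,-0.34,0,0,0,0,94]
    - [-0.6,-0.68,0,0,0,0,94]
    - [-0.88,-1,0,0,0,0,94]

```text
time: 0.98
tool_pos: [0.3074, 0.2561, 0.2226]
ee_rot: [3.141, 0.0, 2.687]
wrist_force: [2.2, 0.2, -0.2]
width: 0.0938
finger_force: 0.0
```

Emit:
servo_tool:
  plan:
    - [-0.3,-0.34,0,0,0,0,94]
    - [-0.6,-0.68,0,0,0,0,94]
    - [-0.88,-1,0,0,0,0,94]
    - [-0.88,-1,0,0,0,0,94]

```text
time: 1.32
tool_pos: [0.3436, 0.1239, 0.2229]
ee_rot: [-3.14, 0.003, 2.677]
wrist_force: [-0.5, -0.2, 0.2]
width: 0.094
finger_force: 0.0
```

Emit:
servo_tool:
  plan:
    - [-0.3,-0.34,0,0,0,0,94]
    - [-0.6,-0.68,0,0,0,0,94]
    - [-0.88,-1,0,0,0,0,94]
    - [-0.88,-1,0,0,0,0,94]

```text
time: 1.65
tool_pos: [0.3784, -0.0043, 0.2225]
ee_rot: [-3.14, 0.002, 2.678]
wrist_force: [0.2, -0.1, -0.2]
width: 0.0939
finger_force: 0.0
```

Emit:
servo_tool:
  plan:
    - [-0.3,-0.34,0,0,0,0,94]
    - [-0.6,-0.68,0,0,0,0,94]
    - [-0.88,-1,0,0,0,0,94]
    - [-0.88,-1,0,0,0,0,94]
    - [-0.88,-1,0,0,0,0,94]
    - [-0.88,-1,0,0,0,0,94]

```text
time: 2.15
tool_pos: [0.4123, -0.1277, 0.2222]
ee_rot: [3.14, -0.001, 2.685]
wrist_force: [0.1, 0.1, 0.5]
width: 0.0938
finger_force: 0.0
```

Emit:
servo_tool:
  plan:
    - [-0.3,-0.3,0,0,0,0,94]
    - [-0.6,-0.6,0,0,0,0,94]
    - [-1,-1,0,0,0,0,94]
    - [-1,-1,0,0,0,0,94]

```text
time: 2.48
tool_pos: [0.4592, -0.2638, 0.2222]
ee_rot: [-3.141, 0.001, 2.685]
wrist_force: [0.7, -0.2, -0.4]
width: 0.094
finger_force: 0.0
```

Emit:
servo_tool:
  plan:
    - [-0.05,-0.12,0.3,0,0,0.07,94]
    - [-0.1,-0.25,0.6,0,0,0.14,94]
    - [-0.1,-0.25,0.9,0,0,0.21,94]
    - [-0.1,-0.25,0.9,0,0,0.28,94]
    - [-0.1,-0.25,0.9,0,0,0.36,94]
    - [-0.1,-0.25,0.9,0,0,0.36,94]
    - [-0.1,-0.25,0.9,0,0,0.36,94]
    - [-0.1,-0.25,0.9,0,0,0.36,94]

```text
time: 3.15
tool_pos: [0.4565, -0.2882, 0.1333]
ee_rot: [3.141, 0.001, 2.124]
wrist_force: [0.2, 0.5, 0.4]
width: 0.0939
finger_force: 0.0
```

Run:
```python
from h import *
from scipy.spatial.transform import Rotation as R
o=robot.get_obs();print(o["tool_pos"],o["ee_rot"],o["time"])
A=R.from_euler("xyz",o["ee_rot"])
print(A.inv().apply(np.array([.4563,-.289,.036])-o["tool_pos"]), "dyaw",-1.0207+np.pi-o["ee_rot"][2])
im=robot.snapshot("side");po=[circ((.4563,-.289),.08,.014),bar((.4563,-.289),-1.0207,.046)]
cv2.imwrite("pics/ov2.png",overlay("side",im,po,(270,240,200,160),4,0))
```

```text
[ 0.45650665 -0.28821849  0.13334513] [3.14076904e+00 1.18560270e-03 2.12394993e+00] 3.15
[-0.00044098 -0.00066659  0.0973452 ] dyaw -0.0030572731613989212
```

View pics/ov2.png

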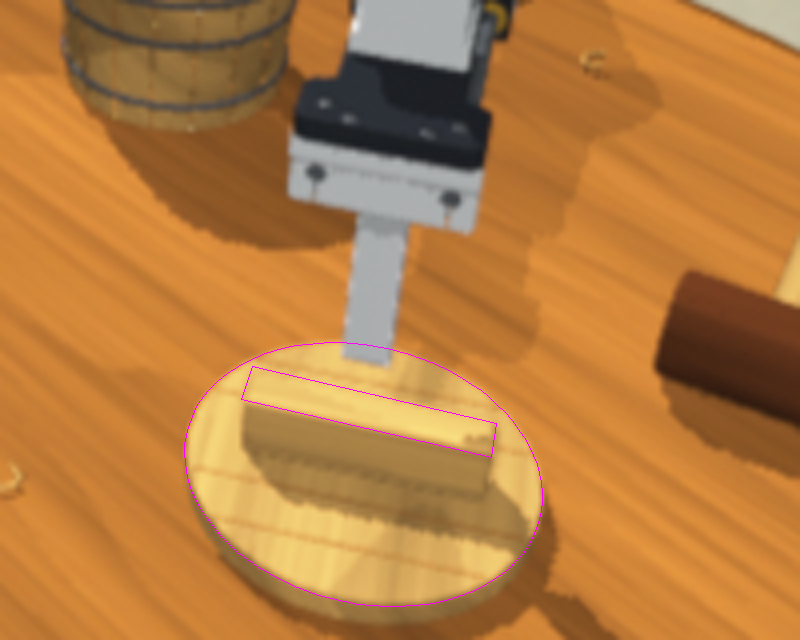

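The overlay of the bar and disc matches the picture, and the gripper is above and aligned with the bar. Next I descend and grasp.

Emit:
servo_tool:
  plan:
    - [0,0,0.25,0,0,0,94]
    - [0,0,0.5,0,0,0,94]
    - [0,0,0.7,0,0,0,94]
    - [0,0,0.85,0,0,0,94]
    - [0,0,0.93,0,0,0,94]
    - [0,0,0.97,0,0,0,94]
    - [0,0,0.97,0,0,0,94]
    - [0,0,0.97,0,0,0,94]

```text
time: 3.87
tool_pos: [0.4563, -0.2898, 0.0365]
ee_rot: [3.141, 0.002, 2.12]
wrist_force: [0.4, 0.0, -0.4]
width: 0.0942
finger_force: 0.0
```

Emit:
servo_tool:
  plan:
    - [0,0,0,0,0,0,60]
    - [0,0,0,0,0,0,30]
    - [0,0,0,0,0,0,10]
    - [0,0,0,0,0,0,10]
    - [0,0,0,0,0,0,10]
    - [0,0,0,0,0,0,10]
    - [0,0,0,0,0,0,10]
    - [0,0,0,0,0,0,10]
    - [0,0,0,0,0,0,10]
    - [0,0,0,0,0,0,10]
    - [0,0,0,0,0,0,10]
    - [0,0,0,0,0,0,10]

```text
time: 4.87
tool_pos: [0.4557, -0.2894, 0.0354]
ee_rot: [3.141, -0.0, 2.119]
wrist_force: [0.6, 1.2, -0.5]
width: 0.0218
finger_force: 29.7
```

Emit:
servo_tool:
  plan:
    - [0,0,-0.05,0,0,0,10]
    - [0,0,-0.15,0,0,0,10]
    - [0,0,-0.3,0,0,0,10]
    - [0,0,-0.5,0,0,0,10]
    - [0,0,-0.7,0,0,0,10]
    - [0,0,-0.85,0,0,0,10]
    - [0,0,-0.95,0,0,0,10]
    - [0,0,-1,0,0,0,10]

```text
time: 5.53
tool_pos: [0.4563, -0.29, 0.1379]
ee_rot: [3.14, 0.003, 2.119]
wrist_force: [-0.0, -0.1, -1.3]
width: 0.0217
finger_force: 29.7
```

Emit:
servo_tool:
  plan:
    - [0,0,-0.1,0,0,0,10]
    - [0,0,-0.25,0,0,0,10]
    - [0,0,-0.45,0,0,0,10]
    - [0,0,-0.6,0,0,0,10]
    - [0,0,-0.65,0,0,0,10]
    - [0,0,-0.65,0,0,0,10]

```text
time: 6.03
tool_pos: [0.4561, -0.2898, 0.2018]
ee_rot: [3.141, 0.002, 2.119]
wrist_force: [-0.4, -0.7, -1.8]
width: 0.0221
finger_force: 29.7
```

Run:
```python
from h import *
o=robot.get_obs();p=o["tool_pos"];print(p,o["ee_rot"],o["width"],o["wrist_force"])
b=p[2]+.0-.0355 # lid underside if no slip
po=[circ(p,.08,b+.014),bar(p,o["ee_rot"][2],b+.046)]
g=[]
for n in P:
    q=proj(n,po[0]).mean(0).astype(int)
    x,y=min(max(q[0]-65,0),430),min(max(q[1]-65,0),290)
    g.append(overlay(n,robot.snapshot(n),po,(x,y,130,130),3,0))
cv2.imwrite("pics/ov3.png",np.hstack(g))
```

```text
[ 0.4561054  -0.28982438  0.20177132] [3.14070405e+00 2.13854336e-03 2.11930823e+00] 0.022052143648863123 [-0.43349748 -0.66831238 -1.81311921]
```

View pics/ov3.png

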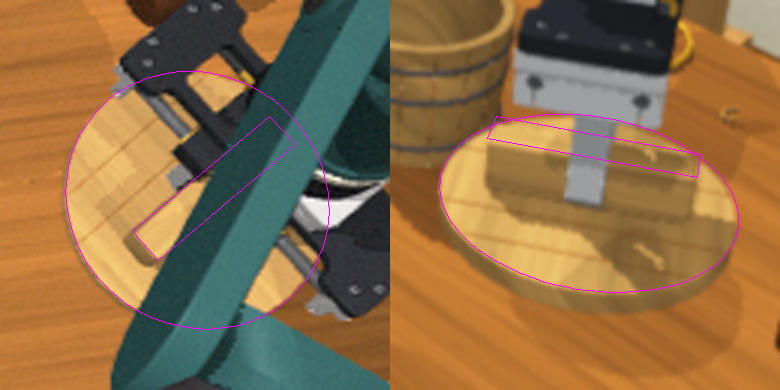

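The lid hangs level and the overlay matches in both views, so it hasn't slipped. Now I carry it over to the tub.

Emit:
servo_tool:
  plan:
    - [0.05,0.1,0,0,0,0,10]
    - [0.15,0.28,0,0,0,0,10]
    - [0.28,0.5,0,0,0,0,10]
    - [0.4,0.72,0,0,0,0,10]
    - [0.52,0.95,0,0,0,0,10]

```text
time: 6.55
tool_pos: [0.5095, -0.1936, 0.1988]
ee_rot: [-3.141, -0.003, 2.119]
wrist_force: [0.4, -0.9, -1.5]
width: 0.0221
finger_force: 29.7
```

Emit:
servo_tool:
  plan:
    - [0.12,0.22,0,0,0,0,10]
    - [0.25,0.45,0,0,0,0,10]
    - [0.37,0.67,0,0,0,0,10]
    - [0.5,0.9,0,0,0,0,10]

```text
time: 6.88
tool_pos: [0.5602, -0.1038, 0.1988]
ee_rot: [-3.14, -0.002, 2.12]
wrist_force: [1.6, -0.4, -1.7]
width: 0.0221
finger_force: 29.7
```

Emit:
servo_tool:
  plan:
    - [0.12,0.22,0,0,0,0,10]
    - [0.25,0.45,0,0,0,0,10]
    - [0.37,0.67,0,0,0,0,10]
    - [0.45,0.82,0,0,0,0,10]
    - [0.5,0.9,0,0,0,0,10]
    - [0.5,0.9,0,0,0,0,10]
    - [0.5,0.9,0,0,0,0,10]
    - [0.5,0.9,0,0,0,0,10]

```text
time: 7.55
tool_pos: [0.6105, -0.0171, 0.2]
ee_rot: [-3.14, -0.0, 2.119]
wrist_force: [0.1, 0.2, -1.6]
width: 0.0219
finger_force: 29.7
```

Run:
```python
from h import *
from scipy.spatial.transform import Rotation as R
o=robot.get_obs();print(o["tool_pos"],o["ee_rot"],o["time"])
print(R.from_euler("xyz",o["ee_rot"]).inv().apply(np.array([.6276,.0124,.1465])-o["tool_pos"]))
```

```text
[ 0.61045385 -0.01705886  0.19997573] [-3.14030756e+00 -3.14628765e-04  2.11851230e+00] 7.55
[0.01620402 0.03004701 0.05344226]
```

Emit:
servo_tool:
  plan:
    - [0.05,0.1,0,0,0,0,10]
    - [0.11,0.2,0.05,0,0,0,10]
    - [0.15,0.28,0.12,0,0,0,10]
    - [0.16,0.3,0.2,0,0,0,10]
    - [0.16,0.3,0.28,0,0,0,10]
    - [0.16,0.3,0.35,0,0,0,10]
    - [0.16,0.3,0.4,0,0,0,10]
    - [0.16,0.3,0.4,0,0,0,10]
    - [0.16,0.3,0.4,0,0,0,10]

```text
time: 8.3
tool_pos: [0.6279, 0.0126, 0.1599]
ee_rot: [-3.141, -0.001, 2.119]
wrist_force: [0.1, 0.7, -1.5]
width: 0.0217
finger_force: 29.7
```

Run:
```python
from h import *
from scipy.spatial.transform import Rotation as R
o=robot.get_obs();p=o["tool_pos"];print(p,o["ee_rot"],o["time"],o["wrist_force"])
print(R.from_euler("xyz",o["ee_rot"]).inv().apply(np.array([.6276,.0124,.1465])-p))
b=p[2]-.0355
po=[circ(p,.08,b+.014),circ((.6276,.0124),.074,.11)]
g=[overlay(n,robot.snapshot(n),po,x,3,0) for n,x in(("top",(195,105,130,130)),("side",(250,140,130,130)))]
cv2.imwrite("pics/ov4.png",np.hstack(g))
```

```text
[0.62791456 0.01264812 0.15985394] [-3.14066084e+00 -6.35180214e-04  2.11886809e+00] 8.3 [ 0.0589016   0.71410134 -1.49991981]
[-5.63617171e-05 -3.85325375e-04  1.33542673e-02]
```

View pics/ov4.png

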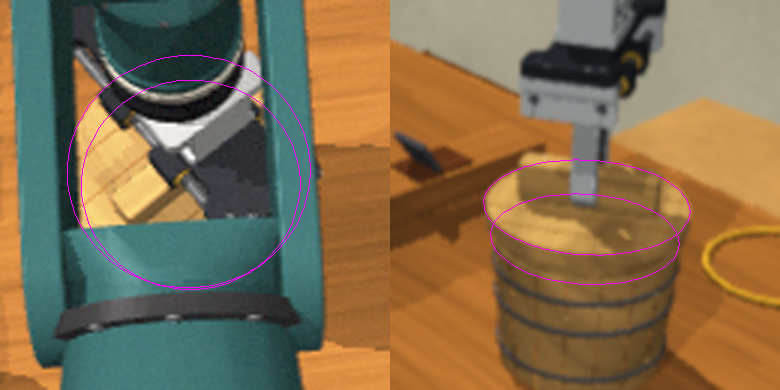

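The lid sits centred above the rim with about 14 mm of gap. I'll lower it slowly until it touches.

Emit:
servo_tool:
  plan:
    - [0,0,0.03,0,0,0,10]
    - [0,0,0.06,0,0,0,10]
    - [0,0,0.08,0,0,0,10]
    - [0,0,0.1,0,0,0,10]
    - [0,0,0.11,0,0,0,10]
    - [0,0,0.12,0,0,0,10]
    - [0,0,0.12,0,0,0,10]
    - [0,0,0.12,0,0,0,10]

```text
time: 9.07
tool_pos: [0.6283, 0.013, 0.1484]
ee_rot: [3.142, -0.0, 2.119]
wrist_force: [0.1, -0.2, -2.0]
width: 0.0221
finger_force: 29.7
```

Emit:
servo_tool:
  plan:
    - [0,0,0.005,0,0,0,10]
    - [0,0,0.01,0,0,0,10]
    - [0,0,0.01,0,0,0,10]
    - [0,0,0.01,0,0,0,10]

```text
time: 9.4
tool_pos: [0.6283, 0.0129, 0.1475]
ee_rot: [3.142, -0.0, 2.119]
wrist_force: [0.3, -0.4, -1.4]
width: 0.0222
finger_force: 29.7
```

Emit:
servo_tool:
  plan:
    - [0,0,0.005,0,0,0,10]
    - [0,0,0.01,0,0,0,10]
    - [0,0,0.01,0,0,0,10]
    - [0,0,0.01,0,0,0,10]

```text
time: 9.73
tool_pos: [0.6283, 0.0129, 0.1464]
ee_rot: [-3.142, -0.0, 2.119]
wrist_force: [-0.7, -0.1, -2.7]
width: 0.0217
finger_force: 29.7
```

Emit:
servo_tool:
  plan:
    - [0,0,0.005,0,0,0,10]
    - [0,0,0.01,0,0,0,10]
    - [0,0,0.01,0,0,0,10]
    - [0,0,0.01,0,0,0,10]

```text
time: 10.07
tool_pos: [0.6284, 0.0129, 0.146]
ee_rot: [3.141, 0.0, 2.119]
wrist_force: [-1.1, 0.3, 1.2]
width: 0.022
finger_force: 29.7
```

Emit:
servo_tool:
  plan:
    - [0,0,0.003,0,0,0,10]
    - [0,0,0.006,0,0,0,10]
    - [0,0,0.006,0,0,0,10]

```text
time: 10.32
tool_pos: [0.6284, 0.0129, 0.146]
ee_rot: [3.141, 0.001, 2.119]
wrist_force: [-3.3, 0.3, 4.5]
width: 0.0216
finger_force: 29.7
```

The rim is taking the load. Now I release and retreat straight up.

Emit:
servo_tool:
  plan:
    - [0,0,0,0,0,0,26]
    - [0,0,0,0,0,0,32]
    - [0,0,0,0,0,0,40]
    - [0,0,0,0,0,0,50]
    - [0,0,0,0,0,0,60]
    - [0,0,0,0,0,0,60]
    - [0,0,0,0,0,0,60]
    - [0,0,0,0,0,0,60]

```text
time: 10.98
tool_pos: [0.6283, 0.0129, 0.1448]
ee_rot: [3.142, -0.0, 2.119]
wrist_force: [-0.9, -0.1, 0.4]
width: 0.0598
finger_force: 0.0
```

Emit:
servo_tool:
  plan:
    - [0,0,-0.05,0,0,0,60]
    - [0,0,-0.15,0,0,0,60]
    - [0,0,-0.3,0,0,0,60]
    - [0,0,-0.5,0,0,0,60]
    - [0,0,-0.7,0,0,0,60]
    - [0,0,-0.9,0,0,0,60]
    - [0,0,-1,0,0,0,60]

```text
time: 11.57
tool_pos: [0.6293, 0.0129, 0.2495]
ee_rot: [3.137, 0.003, 2.119]
wrist_force: [0.3, 1.7, 0.5]
width: 0.0599
finger_force: 0.0
```

Emit:
servo_tool:
  plan:
    - [-0.3,-0.3,0,0,0,0,60]
    - [-0.6,-0.6,0,0,0,0,60]
    - [-0.9,-0.9,0,0,0,0,60]
    - [-1,-1,0,0,0,0,60]
    - [-1,-1,0,0,0,0,60]

```text
time: 11.98
tool_pos: [0.5941, -0.1286, 0.2452]
ee_rot: [-3.141, 0.001, 2.114]
wrist_force: [0.3, 0.7, 0.5]
width: 0.0599
finger_force: 0.0
```

Emit:
servo_tool:
  plan:
    - [-0.3,-0.3,0,0,0,0,60]
    - [-0.6,-0.6,0,0,0,0,60]
    - [-0.9,-0.9,0,0,0,0,60]
    - [-1,-1,0,0,0,0,60]
    - [-1,-1,0,0,0,0,60]
    - [-1,-1,0,0,0,0,60]

```text
time: 12.48
tool_pos: [0.5622, -0.2616, 0.2448]
ee_rot: [3.141, -0.001, 2.119]
wrist_force: [0.3, -0.0, -0.5]
width: 0.0599
finger_force: 0.0
```

Run:
```python
from h import *
o=robot.get_obs();print(o["tool_pos"],o["time"],o["wrist_force"])
po=[circ((.6276,.0124),.08,.124)]
F=[circ((.4927,.3142),.08,.124)]
T=robot.snapshot("top");S=robot.snapshot("side")
g=[[overlay("top",T,po,(195,105,130,100),3,0),overlay("side",S,po,(250,180,130,100),3,0)],[overlay("top",T,F,(50,195,130,100),3,0),overlay("side",S,F,(140,160,130,100),3,0)]]
cv2.imwrite("pics/ov5.png",np.vstack([np.hstack(r) for r in g]))
```

```text
[ 0.56218412 -0.26163469  0.24481588] 12.4833 [ 0.27595221 -0.01439841 -0.52432013]
```

View pics/ov5.png

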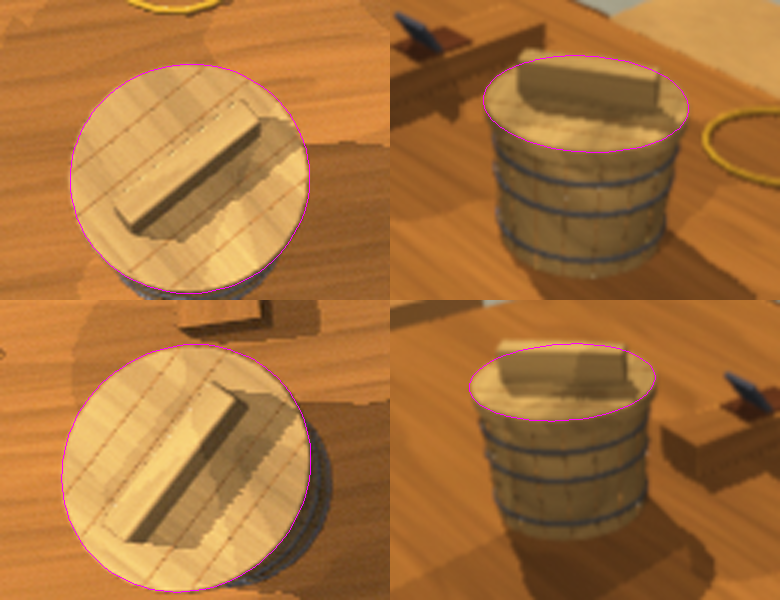

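The spare lid lies flat on the tub and matches the centred outline in both views. The other lid and its tub haven't moved. I'm handing the job in.

```bash
python3 -c "
from bench import robot
print(robot.close_job())"
```

```text
the job is handed in; nothing more can be done
None
```

The spare lid is flat and centred on the open tub, both tubs and the other lid are where they were, and the job was handed in at about 12.5 s of the 35 s allowed.

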